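Unsnap the terminal cover and push it off the terminals

TASK

Open the grey terminal box without picking anything up: with a fingertip press the green snap tab down until the orange cover springs free, then let the tab come back up and push the cover along its guides, away from the tab, until the whole terminal well is uncovered. Leave the cover lying flat on the box's deck; never lift or tip it, and leave the tape roll, the small cup and the link arm where they are.

Things in the scene. Friction and masses are not known exactly. Their poses are not given: they have to be found in the camera images.
- terminal_box: Grey terminal box fixed to the bench, x = -95 to +178 mm, 120 mm wide (feet and cable gland to 84 mm from the middle line). Origin on the bench under the middle of the well; x axis = direction in which the cover slides off, z up. Flat deck 30 mm above the bench; a 10 mm high stop at the deck's far end (x = 172 to 178) and guide rails beside the cover (x = -64 to 60, tops 40 mm above the bench).
- well (a point): Middle of the terminal well, at deck height (30 mm above the bench) over the box's origin. The well is 72 x 72 mm (box x and y = -36 to +36 mm); all terminals lie below the deck.
- housing_left (a point): Top centre of one of two black spring-plunger housings, 16 mm square, tops 44.5 mm above the bench, at box x = -65, y = +34 mm; the other is at y = -34 (52 mm free between them). Each has a steel plunger that presses on the cover's back wall.
- tab_pad (a point): Centre of the top of the green snap tab's press pad (36 mm along the box's x, 28 mm wide, flat). It lies at box x = -74, y = 0 mm, 40 mm above the bench when up; the seated cover's back wall is 26 mm further along x. It moves with the tab.
- snap_tab (a joint): Travel of the tab in m: 0 up (start), 0.008 fully down. Sprung: 3 N at the top, 6 N at the bottom, plus up to 4 N friction; rises when let go. Its 18 mm wide hook inside the back wall holds the cover. Pressed beyond about 0.006 the cover is free: the plungers push it about 12 mm along x within half a second and the hook then rises behind it, to 37 mm above the bench.
- cover: Loose orange cap, open underneath: 96 mm (x) x 92 mm x 36 mm high, walls 4 mm, about 120 g. Origin at the centre of its underside; axes as the box's. Seated: box x = 0, underside 30 mm and top 66 mm above the bench. Released: x = about 12 mm. Against the end stop: x = 124. The well is wholly open from x = 84 on. Slides easily (under 1.5 N), 2.5 mm play to each rail.
- cover_back (a point): Middle of the top edge of the cover's back wall (outer face, the side towards the tab), 36 mm above the deck. The wall below it is upright and flat, for pushing; to pass over the risen tab a fingertip must stay at least 42 mm above the bench.
- tape_roll: Bystander: roll of black tape lying flat, 62 mm across, 19 mm high. Origin at the centre of its underside.
- small_cup: Bystander: small translucent cup, 40 mm across, 28 mm high. Origin at the centre of its underside.
- link_arm: Bystander: small steel link with an eye at each end, 92 x 19 x 8 mm, lying flat, long along its y. Origin at the centre of its underside.
Mind the look-alikes: they are no part of the job. Several things have the shape of the cover; the one meant has the colours described above.

How it is judged:
By the outcome, as a careful person would: the job done as asked, in the order asked, and still so for the second after the job is handed in, with the robot touching nothing.
It also fails if it takes over 40 s, if anything falls off the work surface, if the arm or the gripper's body presses on something with over 40 N, if the wrist force passes 120 N, or if a joint passes its speed limit or range.

ROBOT

A 6-joint arm with a two-finger parallel gripper is mounted at the origin on a cart in front of the work surface, level with it; the furniture and walls round the work are solid. World frame = base frame: x ahead of the robot, y to its left, z up, the work surface at z = 0. Lengths are in m, angles in degrees, forces in N, time in s.
With the tool pointing down it reaches from about 0.225 to 0.725 m from the base axis. Payload 3.1 kg.
Tool frame: the origin (TCP) lies on the centre line of the jaws, within the pads' length; the fingertips stand ctrl.tips_ahead ahead of it and the grasp point (between the pads) lies 8 mm behind it (ctrl.tips_ahead is the distance from the TCP to the fingertips, in m); z points along the fingers, y is the direction in which the jaws open and shut (so a half turn about z gives the same grasp; the last joint's range is limited). The gripper opens to 85 mm and grips with 20 to 120 N. Pads are 22 mm wide; open, the fingers measure 114 mm over their backs; the gripper's body (76 mm by 85 mm) begins 54 mm behind the grasp point. The pads swing forward as they close: fully open they stand 13 mm farther back than shut.
Start: joints at [-72.926, 2.75, 5.684, 92.934, 0, 82.678], TCP at [0.217, -0.478, 0.242] pointing down, gripper open.
Joint ranges: [-166.93, 166.93], [-56.73, 111.36], [-69.38, 81.34], [-121.58, 131.49], [-85.45, 84.26], [-180, 180]. Speed limits (degrees/s): [159.86, 159.86, 180, 180, 180, 180].

INTERFACE

Orientations are given as a 3x3 rotation matrix whose columns are the frame's x, y, z axes.
In Python, from rig import ctrl, snapshot, get_calibration gives the robot as it stands. Calls block until the motion is done:
- ctrl.move_to(position, orientation): joint-space move of the TCP to a pose.
- ctrl.movel(position, feed=0.15, rot=None, until_force=None): straight line of the TCP; rot=None keeps the orientation; feed is the mean speed in m/s. With until_force (N) it stops when the force on the tool has changed by that much, and returns True; else False.
- ctrl.move_joints(angles): joint-space move.
- ctrl.command_gripper(opening): finger opening in m; the grip force is fixed at half the most; returns when the fingers have stopped.
- ctrl.hold(seconds).
- ctrl.inverse_kinematics(position, orientation): joint angles nearest the present ones, or None.
- ctrl.read_state(): the state.
- snapshot(name): name is "side" or "top" or "wrist"; returns the picture (400x640x3 uint8, red, green, blue); there is no depth.
- get_calibration(name): a dict with "vfov" (degrees; the focal length in pixels is half the picture's height over the tangent of half this angle, whatever the lens; pixels are square), "cx", "cy" (the principal point, pixels), "world_to_cam" (4x4, takes a point from world to camera coordinates); the wrist camera has in their place "mount" (4x4, takes a point from camera to tool coordinates, whose origin is the TCP and whose axes are the flange's). Camera axes: x right, y down, z forward; pixel columns grow to the right and rows downward; lengths in m; the calibration is good to about 2 mm. The wrist camera is an equidistant fisheye: a pixel r from the principal point sees the ray r / f radians off the axis. A picture is of the moment at which its call begins: read the wrist's pose just before it. get_calibration takes no time and is no camera call.
A pose or a line that the arm cannot do raises ctrl.IKError and nothing moves.
- ctrl.hand_in(): hands the job in, once; it reports no verdict.
The state is a dict: "t": time; "qpos": joint angles; "qd": joint speeds; "joint_torque": joint torques, N m; "position": TCP position; "tcp_rot": TCP orientation; "wrist_force": force on the tool from outside, world axes, zero at the start; "torque": the same for the moment, N m; "width": finger opening in m.
Only numpy, scipy, OpenCV 4.12 (cv2) and the standard library are available. Lean on these libraries where they do the work, as an engineer would, in place of code of your own. Each camera call takes 0.05 s, during which the arm holds its last target. There are 200 camera calls.

## Working session

There is one attempt and no reset: what is moved stays moved. The work goes in short steps, each a Python script; the robot and the scene stay as the last script left them, time stands still between calls to the robot, and variables do not carry over. Pictures are saved under pics/ and viewed, about 8 in all and at most 12, crops included, and the job is handed in when it is done.

```bash
mkdir -p pics; ls
python3 - <<'E'
from rig import ctrl, snapshot, get_calibration
import cv2
for n in ["top","side"]:
    cv2.imwrite(f"pics/{n}0.png",snapshot(n)[:,:,::-1])
    c=get_calibration(n);print(n,c)
print(ctrl.tips_ahead,get_calibration("wrist"))
s=ctrl.read_state();print(s["tcp_rot"],s["width"],s["t"])
E
```

```text
pics
top {'vfov': 51.33096936014451, 'cx': 323.357160504124, 'cy': 192.77208117793447, 'world_to_cam': array([[ 0.18434351, -0.98285567,  0.00349401, -0.51911954],
       [-0.95770572, -0.18042329, -0.22415885,  0.4004784 ],
       [ 0.22094619,  0.03797599, -0.97454636,  0.91414543],
       [ 0.        ,  0.        ,  0.        ,  1.        ]])}
side {'vfov': 44.478008650552304, 'cx': 318.5249818902976, 'cy': 203.45610586456826, 'world_to_cam': array([[-0.99647329, -0.08274532, -0.01393503,  0.43852274],
       [-0.01706171,  0.36240262, -0.93186546,  0.25537204],
       [ 0.0821576 , -0.92834129, -0.36253631,  0.54490281],
       [ 0.        ,  0.        ,  0.        ,  1.        ]])}
0.011 {'vfov': 65.70646984690485, 'cx': 319.8665063025694, 'cy': 197.548705702916, 'mount': array([[-1.20383363e-04, -9.57180100e-01, -2.89493078e-01,
         7.39431381e-02],
       [ 9.99999985e-01, -1.51848420e-04,  8.62297790e-05,
        -9.83080624e-04],
       [-1.26496495e-04, -2.89493063e-01,  9.57180103e-01,
        -1.31044248e-01],
       [ 0.00000000e+00,  0.00000000e+00,  0.00000000e+00,
         1.00000000e+00]])}
[[ 9.10705143e-01  4.13056506e-01 -6.81664307e-04]
 [ 4.13056997e-01 -9.10702773e-01  2.09221271e-03]
 [ 2.43408497e-04 -2.18695508e-03 -9.99997579e-01]] 0.08536089515945644 0.1
```

View pics/top0.png

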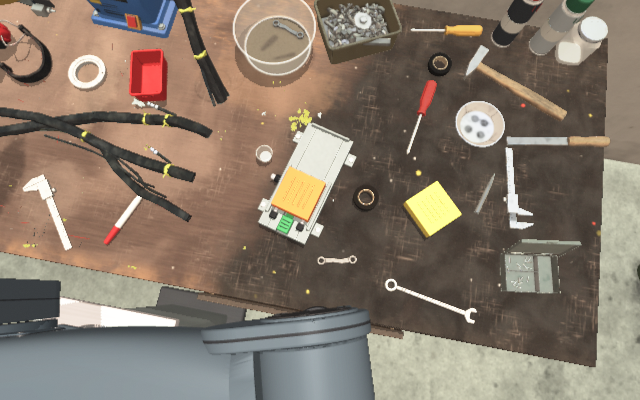

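View pics/side0.png

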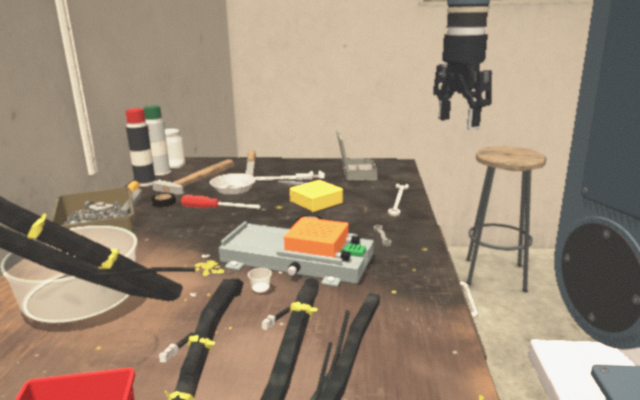

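The top view shows the orange cover at about (298,193), the green tab at (286,224), and the far end of the deck up-right at about (330,135). The tape roll is at (366,197), the cup at (264,155) and the link at (337,260). The side view agrees.

```bash
cat > h.py <<'E'
import numpy as np, cv2
from rig import ctrl, snapshot, get_calibration
def cast(name,px,z,state=None):
    c=get_calibration(name); f=200/np.tan(np.radians(c["vfov"]/2))
    d=(np.atleast_2d(px).astype(float)-[c["cx"],c["cy"]])/f
    if name=="wrist":
        r=np.linalg.norm(d,axis=1,keepdims=True)+1e-12
        v=np.hstack([d/r*np.sin(r),np.cos(r)])
        T=np.eye(4);T[:3,:3]=state["tcp_rot"];T[:3,3]=state["position"];T=T@c["mount"]
    else:
        v=np.hstack([d,np.ones((len(d),1))]); T=np.linalg.inv(c["world_to_cam"])
    v=v@T[:3,:3].T; o=T[:3,3]
    return o+v*((z-o[2])/v[:,2:])
def mask(im,lo,hi):
    m=cv2.inRange(cv2.cvtColor(im,cv2.COLOR_RGB2HSV),lo,hi)
    n,l,s,c=cv2.connectedComponentsWithStats(m); i=1+np.argmax(s[1:,4])
    return (l==i).astype(np.uint8)*255,c[i],s[i]
GREEN=((50,120,60),(85,255,255)); ORANGE=((5,150,150),(20,255,255))
def rot(yaw): # tool down, tool x along yaw
    c,s=np.cos(yaw),np.sin(yaw); return np.array([[c,s,0],[s,-c,0],[0,0,-1]])
E
python3 - <<'E'
from h import *
im=snapshot("top")
m,c,s=mask(im,*GREEN); g=cast("top",c,.04)[0]; print("green",c,s,g)
m,c,s=mask(im,*ORANGE); print("orange",c,s)
P=cast("top",np.argwhere(m)[:,::-1],.066)[:,:2].astype(np.float32)
r=cv2.minAreaRect(P); print(r); o=np.array(r[0])
d=o-g[:2]; print("dist",np.linalg.norm(d),"yaw",np.degrees(np.arctan2(d[1],d[0])))
print(np.linalg.inv(get_calibration("top")["world_to_cam"])[:3,3])
for yaw in (-20,160):
    for h in (.2,.05):
        q=ctrl.inverse_kinematics([g[0],g[1],h],rot(np.radians(yaw))); print(yaw,h,q)
E
```

```text
green [285.25925926 222.        ] [277 214  16  19  81] [ 0.40742864 -0.36301022  0.04      ]
orange [463.96428571  32.36904762] [446  27  36   9 168]
((0.9532940983772278, -0.7033674716949463), (0.020044364035129547, 0.08704172819852829), 7.056134223937988)
dist 0.6432823338600123 yaw -31.944305760426985
[ 0.27725982 -0.47267953  0.98246169]
-20 0.2 [-48.74240364   5.50021072   3.77141923  88.2712085    0.
 151.25759636]
-20 0.05 [-48.74240364   8.44664006 -10.25787835  71.2954816    0.
 151.25759636]
160 0.2 [-48.74240364   5.50021072   3.77141923  88.2712085    0.
 -28.74240364]
160 0.05 [-48.74240364   8.44664006 -10.25787835  71.2954816    0.
 -28.74240364]
```

Run:
```python
from h import *
yaw=np.radians(160)
g=np.array([.4074,-.3630]); u=np.array([np.cos(np.radians(-20)),np.sin(np.radians(-20))])
p=g+u*.05
ctrl.move_to([p[0],p[1],.22],rot(yaw)); ctrl.command_gripper(0)
s=ctrl.read_state(); im=snapshot("wrist"); np.savez("w1.npz",im=im,tcp_rot=s["tcp_rot"],position=s["position"])
cv2.imwrite("pics/w1.png",im[:,:,::-1]); print(s["t"],s["position"],s["width"])
```

```text
2.5833 [ 0.45438328 -0.38009078  0.22001019] -1.1091321132956101e-05
```

View pics/w1.png

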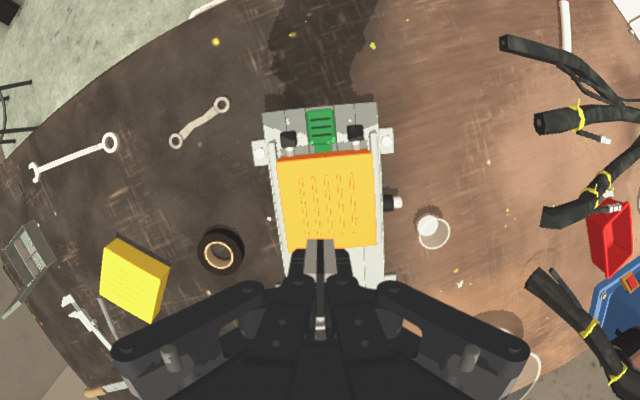

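The wrist view shows the green tab at (320,127), the housings at (289,138) and (355,131), and the top of the orange cover with corners at about (278,157), (370,152), (377,244) and (288,250). The cup is at (433,231), the tape at (221,251) and the link at (200,122).

Run:
```python
from h import *
d=np.load("w1.npz"); im=d["im"]
m,c,s=mask(im,(45,80,40),(90,255,255)); G=cast("wrist",np.argwhere(m)[:,::-1],.04,d)[:,:2].astype(np.float32)
rg=cv2.minAreaRect(G); print("green",c,s,rg)
m,c,s=mask(im,(8,110,200),(30,255,255)); print("orange",c,s)
P=cast("wrist",np.argwhere(m)[:,::-1],.066,d)[:,:2].astype(np.float32); ro=cv2.minAreaRect(P); print(ro)
k=(cv2.cvtColor(im,cv2.COLOR_RGB2GRAY)<60).astype(np.uint8)
for x,y in ((289,138),(355,131)):
    sub=k[y-13:y+13,x-14:x+14]; n,l,st,ce=cv2.connectedComponentsWithStats(sub); i=1+np.argmax(st[1:,4])
    q=ce[i]+[x-14,y-13]; print("housing",q,st[i],cast("wrist",q,.0445,d))
a=np.array(rg[0]);b=np.array(ro[0]);v=b-a;print(np.linalg.norm(v),np.degrees(np.arctan2(v[1],v[0])))
```

```text
green [320.8354067  129.08229665] [ 306  109   30   44 1045] ((0.40782657265663147, -0.3610911965370178), (0.027384040877223015, 0.04271071031689644), 75.29315948486328)
orange [328.13418722 199.76083313] [ 276  152  101  101 8354]
((0.47531557083129883, -0.3785746097564697), (0.09118480980396271, 0.09653012454509735), 75.50537872314453)
housing [289.45744681 135.31914894] [ 6  7 15 12 94] [[ 0.40116959 -0.39192382  0.0445    ]]
housing [354.34302326 131.1744186 ] [  6   7  16  15 172] [[ 0.41919101 -0.33012925  0.0445    ]]
0.06971681728551841 -14.523528846632496
```

Two independent cues agree: the cover measures 91×96.5 mm, and the yaw is −14.5° both from its edges and from the tab-to-cover direction. Next I press the tab.

```bash
cat >> h.py <<'E'
O=np.array([.4753,-.3786]); Y=np.radians(-14.5); U=np.array([np.cos(Y),np.sin(Y)]); V=np.array([-U[1],U[0]])
R=rot(Y+np.pi)
def W(x,y,ztip): p=O+x*U+y*V; return [p[0],p[1],ztip+ctrl.tips_ahead]
E
python3 - <<'E'
from h import *
def rep(n):
    s=ctrl.read_state(); print(n,round(s["t"],2),"tipz",s["position"][2]-ctrl.tips_ahead,"F",np.round(s["wrist_force"],1))
ctrl.move_to(W(-.078,0,.10),R); ctrl.movel(W(-.078,0,.048),feed=.1); rep("above")
print(ctrl.movel(W(-.078,0,.034),feed=.02,until_force=2)); rep("touch")
z=ctrl.read_state()["position"][2]-ctrl.tips_ahead
print(ctrl.movel(W(-.078,0,z-.010),feed=.02,until_force=14)); rep("pressed")
ctrl.hold(.8); rep("held")
s=ctrl.read_state(); im=snapshot("wrist"); np.savez("w2.npz",im=im,tcp_rot=s["tcp_rot"],position=s["position"])
cv2.imwrite("pics/w2.png",im[:,:,::-1])
E
```

```text
above 3.86 tipz 0.04878610840323472 F [-0.2  1.1 -0.2]
True
touch 4.36 tipz 0.03907818851859296 F [ 0.7 -0.   1.8]
True
pressed 4.82 tipz 0.03220611650983954 F [-1.1  1.3  5. ]
held 5.62 tipz 0.03208930002055384 F [-1.2  1.2  4.2]
```

View pics/w2.png

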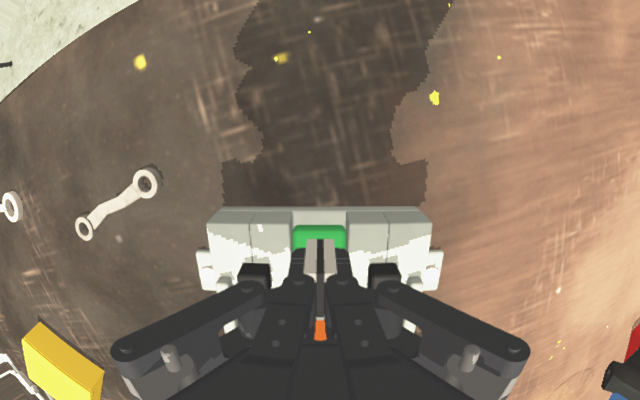

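The fingertips sit on the tab at (320,250), about 7–8 mm down, but the fingers hide the cover. I'll rise straight up and check that the cover was released.

```bash
cat >> h.py <<'E'
def look(n):
    s=ctrl.read_state(); im=snapshot("wrist"); cv2.imwrite(f"pics/{n}.png",im[:,:,::-1])
    m,c,st=mask(im,(8,110,200),(30,255,255)); P=cast("wrist",np.argwhere(m)[:,::-1],.066,s)[:,:2].astype(np.float32)
    r=cv2.minAreaRect(P); d=np.array(r[0])-O; print(n,"t",round(s["t"],2),"cover box x,y",d@U,d@V,r[1:],st)
E
python3 - <<'E'
from h import *
ctrl.movel(W(-.078,0,.06),feed=.06); ctrl.movel(W(-.09,0,.22),feed=.2); look("w3")
E
```

```text
w3 t 7.25 cover box x,y 0.07062887126532855 -0.25851971755804004 ((0.08917602151632309, 0.11277049034833908), 42.88269805908203) [  99  261   68   71 2953]
```

View pics/w3.png

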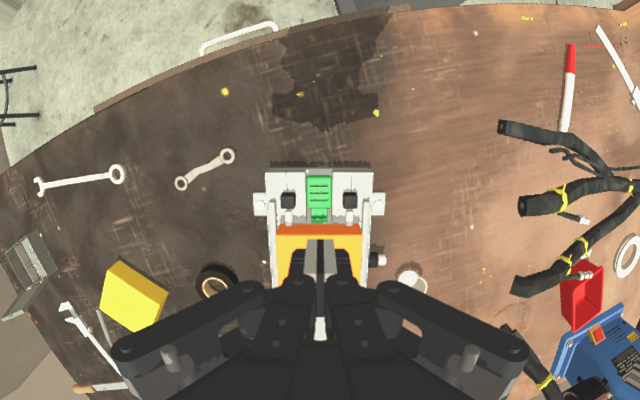

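The plungers are extended and there is now a gap between the tab's hook and the cover's back wall, whose top edge is at about (318,236), so the cover is released. The tab is up again. Next I push the cover.

```bash
python3 - <<'E'
from h import *
s=ctrl.read_state(); p=cast("wrist",[318,236],.066,s)[0,:2]-O; print("back edge box",p@U,p@V)
ctrl.movel(W(-.062,0,.10),feed=.2); ctrl.movel(W(-.062,0,.048),feed=.08)
print(ctrl.movel(W(-.02,0,.048),feed=.03,until_force=10))
s=ctrl.read_state(); print(s["t"],(s["position"][:2]-O)@U,s["wrist_force"])
print(ctrl.movel(W(.047,0,.048),feed=.04,until_force=10))
s=ctrl.read_state(); print(s["t"],(s["position"][:2]-O)@U,s["position"][2]-ctrl.tips_ahead,s["wrist_force"])
ctrl.movel(W(.035,0,.048),feed=.04); ctrl.movel(W(.02,0,.12),feed=.15); ctrl.movel(W(-.02,0,.25),feed=.2)
look("w4"); cv2.imwrite("pics/top4.png",snapshot("top")[90:290,200:440,::-1])
E
python3 -c "
import cv2;a=cv2.imread('pics/top4.png');cv2.imwrite('pics/top4b.png',cv2.resize(a,None,fx=3,fy=3))"
```

```text
back edge box -0.03505259647996385 -0.0002526315647100747
False
10.4167 -0.01992340978872145 [-0.40781959  0.30862338 -0.19195454]
False
12.2417 0.04701209688778916 0.047986640751511586 [-0.55839431 -0.61027873  0.02264396]
w4 t 14.17 cover box x,y 0.08943007262698069 -0.2676555179627414 ((0.08892907202243805, 0.08768150955438614), 43.65248489379883) [  97  218   62   77 2665]
```

View pics/w4.png

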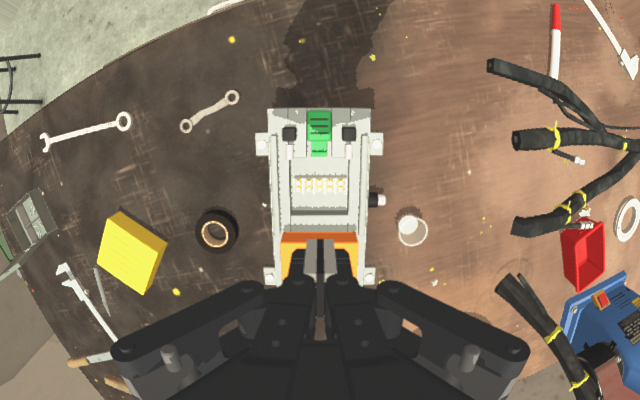

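View pics/top4b.png

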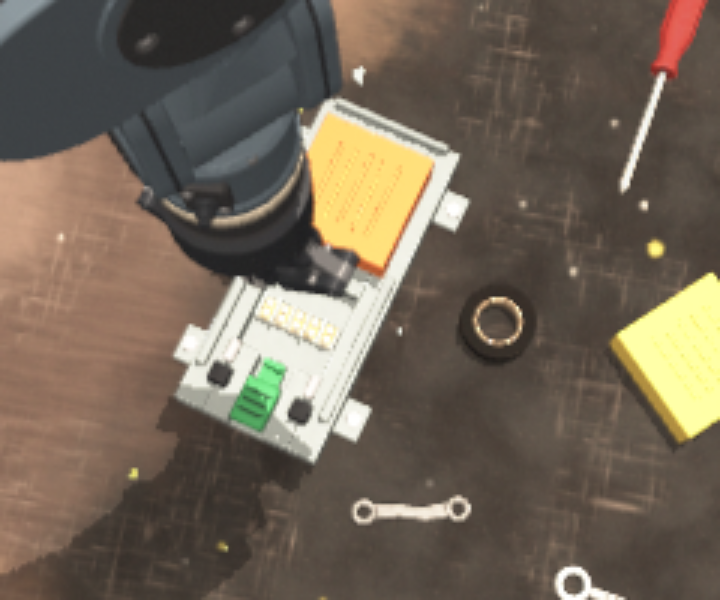

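The well is fully visible, with its far edge at about row 211, bare deck beyond it, and the cover's back wall at about row 232. The cover lies flat and square on the deck. The tape, cup and link don't appear to have moved. I'll do one numeric check of the cover's back edge, then hand in.

Run:
```python
from h import *
s=ctrl.read_state()
for px,z in (([300,242],.066),([300,233],.031)):
    p=cast("wrist",px,z,s)[0,:2]-O; print("back edge box x",p@U,"cover x",p@U+.048)
ctrl.hold(.5); ctrl.hand_in(); print("handed in",s["t"])
```

```text
back edge box x 0.055602644156996346 cover x 0.10360264415699635
back edge box x 0.05930848191762208 cover x 0.10730848191762207
the job is handed in; nothing more can be done
handed in 14.2667
```

The terminal box is open and the job is handed in, after about 15 s of robot time. With the gripper closed, I pressed the green tab about 7–8 mm down and the cover sprang free. I let the tab rise, then pushed the cover along its guides by its back wall and backed the arm off.

- **Cover position:** the last check put it at box x ≈ 104–107 mm, against the 84 mm needed. It lies flat and square on the deck, short of the end stop.
- **Well:** the whole terminal well is visible.
- **Tab:** it appeared to be up again when I looked after the press.
- **Forces:** I measured no more than about 5 N at the wrist. The stop limit of 10 N was never reached while pushing.
- **Bystanders:** the tape roll, cup and link arm look unmoved in the last pictures. I judged that by eye and did not measure it.
- **Check that failed:** my automatic colour search for the cover picked up the yellow look-alike once the fingers hid part of the orange. I ignored that result and measured the cover from its back edge instead.

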